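Push the row of tube rings home and bolt them in

TASK

Using the outside of the fingers only, push the row of three tube rings along the aluminium channel as one train, pushing on the rear ring alone (the one farthest from the end stop), until the front ring is fully against the dark end stop and all three touch. Then push the red knob of the brass bolt fully in so that the bolt locks the row from behind. Grasp or lift nothing, do not touch the other two rings, and leave the things beside the channel where they stand.

Things in the scene. Friction and masses are not known exactly. Their poses are not given: they have to be found in the camera images.
- channel: fixed straight aluminium U-channel, open on top and at one end. Origin on the bench top, on its centre line; y runs along it, away from the end stop, x across it, away from the bolt's knob, z up. Floor 4 mm above the bench, inside width 45 mm, walls 4 mm thick, tops only 12 mm above the bench: the rings stand 20 mm clear above them. Open end at y = +130 mm
- stop_face (a point): centre of the dark steel end stop's face, at channel y = -150 mm, at floor height (4 mm). The block rises to 35 mm above the bench. A row of three rings fully home ends about 126 mm from this face, at channel y = -24 mm
- bolt_guide (a point): centre of the top of the small fixed steel guide the bolt runs in, 30 mm above the bench, at channel x = -37 mm, y = -14 mm; 16 mm along x, 24 mm along y. The bolt comes out of it across the channel from y = -20 to -8 mm, 16 to 24 mm above the bench
- ring_front: one of three alike dark grey steel tube rings standing upright in the channel, 42 mm outside diameter, about 3 mm wall, 28 mm tall, 86 g nominal (may be lighter or heavier); origin at the centre of its underside, z up. The one nearest the end stop
- ring_middle: one of three alike dark grey steel tube rings standing upright in the channel, 42 mm outside diameter, about 3 mm wall, 28 mm tall, 86 g nominal (may be lighter or heavier); origin at the centre of its underside, z up. The middle one, touching both others
- ring_rear: one of three alike dark grey steel tube rings standing upright in the channel, 42 mm outside diameter, about 3 mm wall, 28 mm tall, 86 g nominal (may be lighter or heavier); origin at the centre of its underside, z up. The one farthest from the end stop: the only one to push on. The row starts 45 to 100 mm short of the stop, the rings touching to within 1 mm
- bolt (a joint): slide of the brass locking bolt (bar 12 mm wide, 8 mm thick, rounded nose), in m: 0 drawn out, 0.048 fully in across the channel. It moves along the channel's +x, stays where it is left, friction about 1.5 N; starts between 0 and 0.008. It can go in only when the row is home; until then the rings block it
- bolt_knob (a point): centre of the top of the bolt's red knob, upright, round, 22 mm in diameter, from 24 to 44 mm above the bench, on the outer end of the bar. Drawn out it lies at channel x = -106 mm, y = -14 mm, fully in at x = -58 mm; the bar ends 6 mm behind the knob's centre, so the knob's outer side is free to be pushed
- tape: loose bystander beside the channel, to be left alone: beige tape roll lying flat, 68 mm diameter, 19 mm high; origin under its centre
- nozzle: loose bystander beside the channel, to be left alone: copper-coloured gas nozzle standing upright, 24 mm diameter, 53 mm high; origin under its centre
- clamp_knob: loose bystander beside the channel, to be left alone: dark ribbed clamp knob, 36 mm diameter, 17 mm high; origin under its centre
- flange: loose bystander beside the channel, to be left alone: light grey steel flange ring lying flat, 66 mm diameter, 8 mm thick, between the robot and the end-stop half of the channel; origin under its centre
There are look-alikes about, which are no part of the job. What is shaped like the ring_rear but blue is not meant.

How it is judged:
By the outcome, as a careful person would: the job done as asked, in the order asked, and still so for the second after the job is handed in, with the robot touching nothing.
It also fails if it takes over 45 s, if anything falls off the work surface, if the arm or the gripper's body presses on something with over 40 N, if the wrist force passes 120 N, or if a joint passes its speed limit or range.

ROBOT

A 6-joint arm with a two-finger parallel gripper is mounted at the origin on a cart in front of the work surface, level with it; the furniture and walls round the work are solid. World frame = base frame: x ahead of the robot, y to its left, z up, the work surface at z = 0. Lengths are in m, angles in rad, forces in N, time in s.
With the tool pointing down it reaches from about 0.3 to 0.85 m from the base axis. Payload 5.4 kg.
Tool frame: the origin (TCP) lies on the centre line of the jaws, within the pads' length; the fingertips stand 22 mm ahead of it and the grasp point (between the pads) lies 3 mm ahead of it (bot.nose_length is the z of the fingertips in the tool frame, in m); z points along the fingers, y is the direction in which the jaws open and shut (so a half turn about z gives the same grasp; the last joint's range is limited). The gripper opens to 85 mm and grips with 20 to 120 N. Pads are 22 mm wide; open, the fingers measure 114 mm over their backs; the gripper's body (76 mm by 85 mm) begins 54 mm behind the grasp point. The pads swing forward as they close: fully open they stand 13 mm farther back than shut.
Start: joints at [-1.323, 0.158, 1.597, -0, 1.386, -0.21], TCP at [0.254, -0.516, 0.253] pointing down, gripper open.
Joint ranges: [-2.91, 2.91], [-0.94, 2.29], [0.18, 2.7], [-1.29, 4.43], [0.17, 2.64], [-3, 3]. Speed limits (rad/s): [2.57, 2.57, 3.14, 3.14, 3.14, 3.14].

INTERFACE

Orientations are given as a unit quaternion [w, x, y, z].
In Python, from workcell import bot, eyes gives the robot as it stands.
- The arm moves only by the tool send_rows, never from a script. Its arguments are lists of equal length, an entry for each row: "translation": the shift along the world's x, y, z in mm, a list of three; "angular": the turn, a rotation vector about the world's x, y, z in degrees, a list of three. In form: {"translation": [[dx, dy, dz], ...], "angular": [[ax, ay, az], ...]}. A call has 1 to 20 rows; each row is the pose to reach, as a shift and turn from the pose commanded when the call began; what a row does not reach only later rows make up. A row lasts 1/8 s, in which the tool goes at most 62.5 mm and 10.7 degrees, less where a joint would pass 70% of its speed; a pose out of reach is approached as far as the arm can. A call with a gripper value outside its range is refused whole. "gripper" is the finger opening in mm, from 0 to 85.4, set as the call begins (left out, the last holds). The fingers move at their own pace and stop on an object; "force" is the grip in N (left out, the last holds). Time passes only in rows, so rows that repeat a pose let the fingers close. It gives the time, the measured TCP pose, the force and the opening at its end, in the units of the state.
- bot.get_obs(): the state, without advancing time (a new reading comes with each control period).
- eyes.read_camera(name): name is "scene" or "top"; returns the picture (480x640x3 uint8, blue, green, red); there is no depth.
- eyes.camera_info(name): a dict with "fovy" (degrees; the focal length in pixels is half the picture's height over the tangent of half this angle, whatever the lens; pixels are square), "cx", "cy" (the principal point, pixels), "extrinsics" (4x4, takes a point from world to camera coordinates). Camera axes: x right, y down, z forward; pixel columns grow to the right and rows downward; lengths in m; the calibration is good to about 2 mm. A picture is of the moment at which its call begins. camera_info takes no time and is no camera call.
- bot.hand_in(): hands the job in, once; it reports no verdict.
The state is a dict: "time": time; "qpos": joint angles; "qvel": joint speeds; "joint_efforts": joint torques, N m; "position": TCP position; "tool_rot": TCP orientation; "ft_force": force on the tool from outside, world axes, zero at the start; "torque": the same for the moment, N m; "gripper_width": opening from 0.0 (shut) to 1.0 (fully open).
Only numpy, scipy, OpenCV 4.12 (cv2) and the standard library are available. Lean on these libraries where they do the work, as an engineer would, in place of code of your own. Each camera call takes 0.05 s, during which the arm holds its last target.

## Working session

There is one attempt and no reset: what is moved stays moved. The work goes in short steps, Python scripts to look and compute and a tool call to move; the robot and the scene stay as the last step left them, time stands still between calls to the robot, and variables do not carry over. Pictures are saved under pics/ and viewed, and the job is handed in when it is done.

Besides the shell and the picture viewer there is one more tool, called after "Call:" by a JSON object that holds its "op" and its "data". send_rows: Moves the arm, as the interface text tells. Its arguments: {"type":"object","properties":{"translation":{"type":"array"},"angular":{"type":"array"},"gripper":{"type":"number"},"force":{"type":"number"}},"required":["translation","angular"]}

```bash
mkdir -p pics; ls; python3 - <<'E'
from workcell import bot, eyes
import cv2, numpy as np
for n in ("scene","top"):
    im=eyes.read_camera(n); cv2.imwrite(f"pics/{n}0.png",im)
    i=eyes.camera_info(n); print(n,i["fovy"],i["cx"],i["cy"]); print(np.round(i["extrinsics"],4).tolist())
o=bot.get_obs(); print(o["time"],o["position"],o["tool_rot"],o["ft_force"],bot.nose_length)
E
```

```text
pics
scene 57.51263940117017 315.9614899462715 240.2139940795777
[[0.7973, -0.6035, -0.0073, -0.6177], [-0.467, -0.6092, -0.6409, 0.1727], [0.3823, 0.5145, -0.7676, 0.8107], [0.0, 0.0, 0.0, 1.0]]
top 46.89021940476372 316.74288753192934 239.4018935032943
[[-0.0262, -0.9996, -0.0141, -0.2009], [-0.9867, 0.0282, -0.1599, 0.6075], [0.1602, 0.0097, -0.987, 0.8753], [0.0, 0.0, 0.0, 1.0]]
0.1 [ 0.25399015 -0.51530177  0.25242281] [-8.47506533e-04  9.73915023e-01  2.26911458e-01 -2.56342928e-05] [-0.0545839   0.32149295  0.33813032] 0.022
```

View pics/scene0.png

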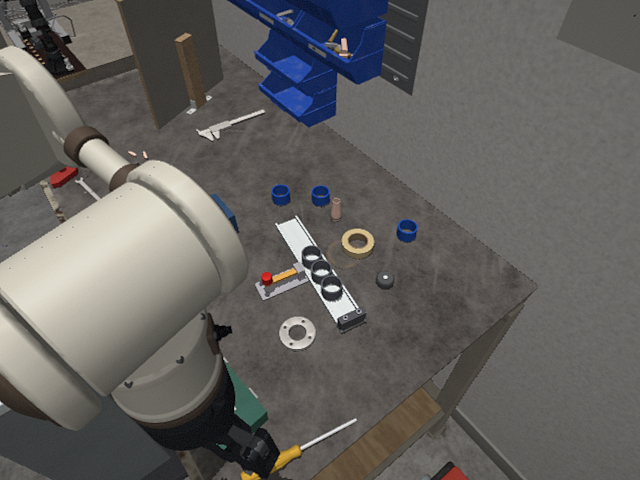

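View pics/top0.png

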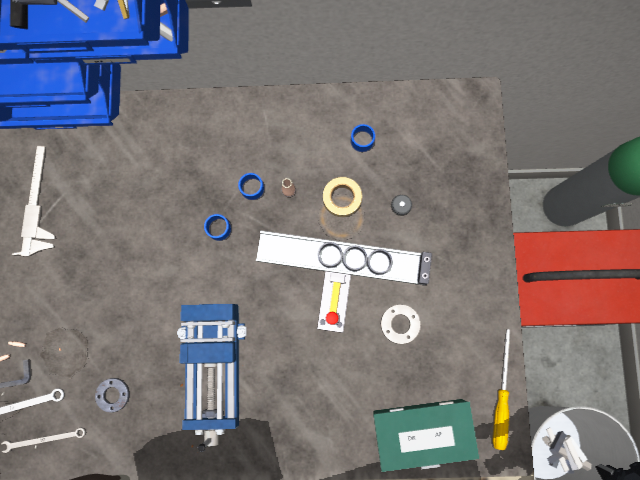

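The top view shows the channel from its open end at (258,247) to the dark stop at (425,268). The grey rings are at (330,255), (355,259) and (379,262), and the red knob is at (332,318). The three blue rings at (363,137), (251,185) and (217,226) are look-alikes. The rear ring is the grey one farthest from the stop, at (330,255). I'll confirm that in a crop.

```bash
python3 - <<'E'
import cv2
a=cv2.imread("pics/top0.png")[215:345,245:445]; cv2.imwrite("pics/topc.png",cv2.resize(a,None,fx=4,fy=4,interpolation=cv2.INTER_CUBIC))
a=cv2.imread("pics/scene0.png")[205:345,240:400]; cv2.imwrite("pics/scenec.png",cv2.resize(a,None,fx=4,fy=4,interpolation=cv2.INTER_CUBIC))
E
```

```text
(no output)
```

View pics/topc.png

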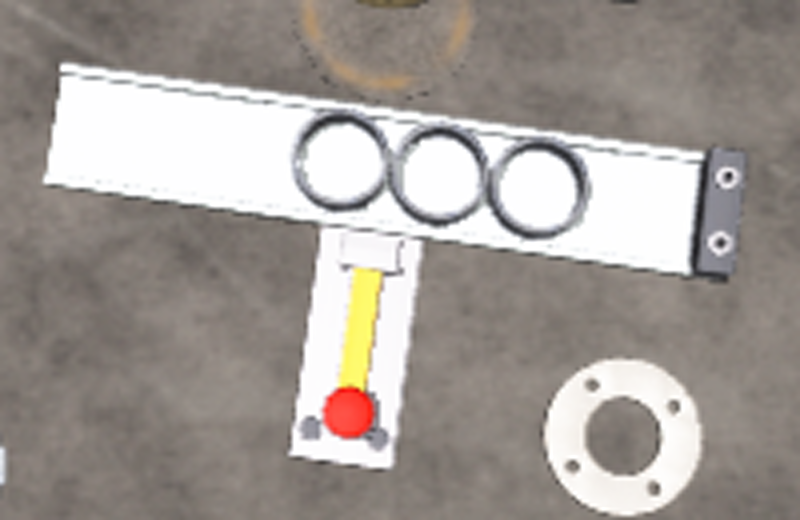

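View pics/scenec.png

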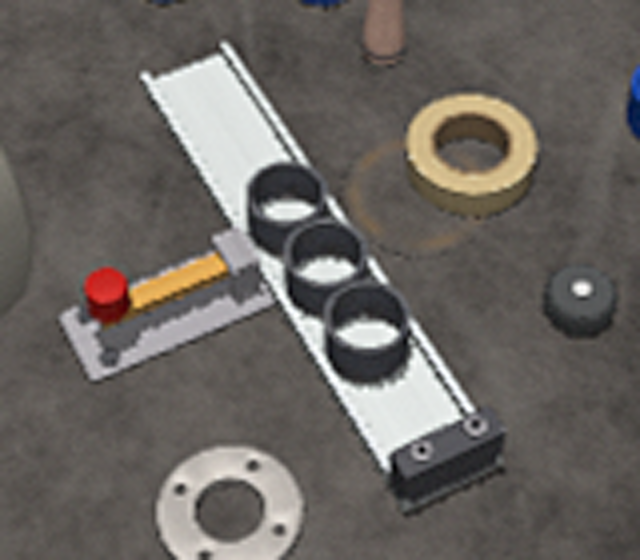

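```bash
cat > h.py <<'E'
import numpy as np, cv2
from scipy.optimize import least_squares
from workcell import bot, eyes
I={n:eyes.camera_info(n) for n in ("scene","top")}
def K(n):
    i=I[n]; f=240/np.tan(np.radians(i["fovy"]/2)); return np.array([[f,0,i["cx"]],[0,f,i["cy"]],[0,0,1]])
P={n:K(n)@np.array(I[n]["extrinsics"])[:3] for n in I}
def proj(n,X):
    q=P[n]@np.append(X,1); return q[:2]/q[2]
def tri(a,b):
    q=cv2.triangulatePoints(P["scene"],P["top"],np.array(a,float).reshape(2,1),np.array(b,float).reshape(2,1)).ravel(); return q[:3]/q[3]
def back(n,uv,z):
    A=P[n]; M=np.c_[A[:,0],A[:,1],-np.array([uv[0],uv[1],1.])]
    return np.linalg.solve(M,-(A[:,2]*z+A[:,3]))[:2]
T=lambda u,v:np.array([245+(u+.5)/4-.5,215+(v+.5)/4-.5])
S=lambda u,v:np.array([240+(u+.5)/4-.5,205+(v+.5)/4-.5])
E
python3 - <<'E'
from h import *
t={"o+":T(62,66),"o-":T(44,184),"r":T(342,160),"m":T(438,175),"f":T(538,188),"k":T(348,412)}
s={"o+":S(222,43),"o-":S(145,75),"r":S(287,188),"m":S(325,248),"f":S(367,312),"k":S(105,278)}
for k in t: print(k,np.round(tri(s[k],t[k])*1000,1))
def W(p,x,y,z):
    c,s_=np.cos(p[2]),np.sin(p[2]); return np.array([p[0]+c*x-s_*y,p[1]+s_*x+c*y,z])
def res(p):
    L={"o+":(.0265,.130,.012),"o-":(-.0265,.130,.012),"r":(p[6],p[3],.032),"m":(p[7],p[4],.032),"f":(p[8],p[5],.032),"k":(-.106+p[9],-.014,.044)}
    r=[]
    for k,l in L.items():
        X=W(p,*l); r+=[proj("top",X)-t[k],proj("scene",X)-s[k]]
    for uv,l in [(T(708,150),(.0265,-.150,.035)),(T(695,274),(-.0265,-.150,.035)),(T(372,252),(-.037,-.014,.03))]:
        r.append(proj("top",W(p,*l))-uv)
    return np.concatenate(r)
f=least_squares(res,[.55,-.22,-.1,0,-.04,-.08,0,0,0,0],x_scale=.01,loss="soft_l1")
print(np.round(f.x*1000,1),np.degrees(f.x[2])); print(np.round(res(f.x).reshape(-1,2),1))
E
```

```text
o+ [ 625.  -119.5   14. ]
o- [ 575.3 -111.9   13.3]
r [ 578.3 -240.    39.3]
m [ 571.3 -280.    37.6]
f [ 564.7 -321.7   36.6]
k [ 473.  -238.8   50.8]
[ 577.5 -242.3 -175.7    3.6  -37.3  -79.7    2.     2.     2.7    3. ] -10.06729265671032
[[-0.1 -0.7]
 [ 0.   0.3]
 [-0.7 -0.3]
 [-2.5  0.4]
 [-0.1 -1.4]
 [-0.9  1.9]
 [-0.1 -1.6]
 [-1.1  1.4]
 [-0.1 -1.6]
 [-1.1  1.2]
 [-0.2 -0.9]
 [-0.5  1.9]
 [ 1.  -0.1]
 [ 0.5  0.1]
 [-0.6  0. ]]
```

```bash
python3 - <<'E'
from h import *
t={"o+":T(62,66),"o-":T(44,184),"r":T(342,160),"m":T(438,175),"f":T(538,188),"k":T(348,412)}
s={"o+":S(222,43),"o-":S(145,75),"r":S(287,188),"m":S(325,248),"f":S(367,312),"k":S(105,278)}
def W(p,x,y,z):
    c,s_=np.cos(p[2]),np.sin(p[2]); return np.array([p[0]+c*x-s_*y,p[1]+s_*x+c*y,z])
def res(p):
    L={"o+":(.0265,.130,.012),"o-":(-.0265,.130,.012),"r":(p[6],p[3],.032),"m":(p[7],p[4],.032),"f":(p[8],p[5],.032),"k":(-.106+p[9],-.014,.044)}
    r=[]; a,b=p[10:13],p[13:16]
    for k,l in L.items():
        X=W(p,*l); r+=[proj("top",X+a)-t[k],proj("scene",X+b)-s[k]]
    for uv,l in [(T(708,150),(.0265,-.150,.035)),(T(695,274),(-.0265,-.150,.035)),(T(372,252),(-.037,-.014,.03)),(T(703,158),(.0265,-.15,.012))]:
        r.append(proj("top",W(p,*l)+a)-uv)
    return np.concatenate(r+[p[10:16]/.002, p[6:9]/.001])
f=least_squares(res,[.55,-.22,-.1,0,-.04,-.08,0,0,0,0]+[0]*6,x_scale=.01)
p=f.x;print(np.round(p*1000,1),np.degrees(p[2])); print(np.round(res(p)[:-9].reshape(-1,2),1))
for n,l in [("rear",(p[6],p[3],0)),("knob",(-.106+p[9],-.014,0)),("start",(0,p[3]+.06,0)),("home finger",(0,-.024+.0145,0)),("knobhome",(-.058,-.014,0)),("stop",(0,-.15,0))]: print(n,np.round(W(p,*l)*1000,1))
for uv in [(181,306),(240,306),(240,428)]: print("vise z0/z80",back("top",uv,0),back("top",uv,.08))
for n,uv in [("flange",(400,324)),("tape",(342,196)),("nozzle",(288,190))]: print(n,back("top",uv,.01))
o=bot.get_obs();R=cv2.Rodrigues
w,x,y,z=o["tool_rot"];print("tool yaw x",np.degrees(np.arctan2(2*(x*y+w*z),1-2*(y*y+z*z))),o["position"])
E
```

```text
[ 5.794e+02 -2.421e+02 -1.728e+02  3.800e+00 -3.760e+01 -8.020e+01
  2.000e-01  1.000e-01  2.000e-01  1.600e+00 -2.200e+00 -3.000e-01
 -1.100e+00  2.200e+00  3.000e-01  8.000e-01] -9.900542903788065
[[-0.1 -0.3]
 [ 1.2 -0.9]
 [-0.5  0.1]
 [-1.2 -0.8]
 [-0.3 -0.2]
 [-0.3  0.8]
 [-0.1 -0.3]
 [-0.4  0.4]
 [ 0.  -0.1]
 [-0.5  0.3]
 [-0.1  0.1]
 [ 0.5  0.8]
 [ 1.  -0.2]
 [ 0.5  0. ]
 [-0.5  0.2]
 [-0.1 -0.3]]
rear [ 580.3 -238.4    0. ]
knob [ 474.1 -237.9    0. ]
start [ 590.4 -179.2    0. ]
home finger [ 577.8 -251.4    0. ]
knobhome [ 519.9 -245.9    0. ]
stop [ 553.6 -389.9    0. ]
vise z0/z80 [0.49975336 0.02033045] [ 4.95931563e-01 -2.73694669e-04]
vise z0/z80 [ 0.49701583 -0.08171253] [ 0.49342258 -0.09379739]
vise z0/z80 [ 0.29505015 -0.0808988 ] [ 0.30831846 -0.09305159]
flange [ 0.45905565 -0.35402805]
tape [ 0.68385664 -0.26352473]
nozzle [ 0.69752563 -0.16879576]
tool yaw x 26.230602194653127 [ 0.25399015 -0.51530177  0.25242281]
```

Both views agree to about 1 px on the channel pose: origin (579, -242) mm, yaw -9.9°. The rear ring is at channel y ≈ +4. Next I close the fingers, turn -36° and come in behind the rear ring.

Call:
{"op": "send_rows", "data": {"translation": [[35,35,0],[75,75,0],[115,115,0],[155,155,0],[195,195,0],[235,235,0],[270,268,-20],[305,300,-50],[325,322,-80],[335,330,-112],[335,330,-112],[335,330,-112]], "angular": [[0,0,-3],[0,0,-7],[0,0,-11],[0,0,-15],[0,0,-19],[0,0,-23],[0,0,-27],[0,0,-31],[0,0,-34],[0,0,-36],[0,0,-36],[0,0,-36]], "gripper": 0}}

```text
time: 1.6
position: [0.5893, -0.1865, 0.1424]
tool_rot: [0.0, 0.996, -0.085, 0.0]
ft_force: [-0.2, -0.3, 0.3]
gripper_width: 0.001
```

Call:
{"op": "send_rows", "data": {"translation": [[0,0,-30],[0,0,-60],[0,0,-85],[0,0,-100],[0,0,-100],[0,0,-100]], "angular": [[0,0,0],[0,0,0],[0,0,0],[0,0,0],[0,0,0],[0,0,0]]}}

```text
time: 2.35
position: [0.5901, -0.1866, 0.043]
tool_rot: [0.001, 0.996, -0.085, 0.001]
ft_force: [0.3, 0.1, 0.7]
gripper_width: -0.0
```

```bash
python3 - <<'E'
from h import *
a=eyes.read_camera("top"); b=eyes.read_camera("scene"); cv2.imwrite("pics/t1.png",a); cv2.imwrite("pics/s1.png",b)
A=cv2.resize(a[180:345,245:445],None,fx=2,fy=2,interpolation=3); B=cv2.resize(b[160:345,240:400],(320,330),interpolation=3)
cv2.imwrite("pics/c1.png",np.hstack([A,B[:, :]])) 
print(bot.get_obs()["position"],bot.get_obs()["ft_force"])
E
```

```text
[ 0.59008037 -0.18639068  0.04287602] [ 0.47818417 -0.69243744  0.14886723]
```

View pics/c1.png

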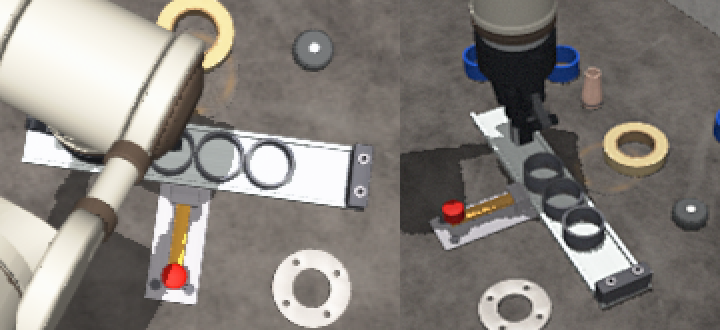

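The fingers stand in the channel behind the rear ring, centred to within about 1 mm. I lower them 6 mm and push along (-0.172, -0.985).

Call:
{"op": "send_rows", "data": {"translation": [[0,0,-6],[-0.5,-3,-6],[-1,-6,-6],[-1.5,-9,-6],[-2.1,-12,-6],[-2.6,-15,-6],[-3.1,-18,-6],[-3.6,-21,-6],[-4.2,-24,-6],[-4.7,-27,-6],[-5.2,-30,-6],[-5.7,-33,-6],[-6.3,-36,-6],[-6.8,-39,-6],[-7.3,-42,-6],[-7.8,-45,-6],[-8.3,-47.5,-6],[-8.7,-50,-6],[-8.7,-50,-6]], "angular": [[0,0,0],[0,0,0],[0,0,0],[0,0,0],[0,0,0],[0,0,0],[0,0,0],[0,0,0],[0,0,0],[0,0,0],[0,0,0],[0,0,0],[0,0,0],[0,0,0],[0,0,0],[0,0,0],[0,0,0],[0,0,0],[0,0,0]]}}

```text
time: 4.82
position: [0.5803, -0.2361, 0.0353]
tool_rot: [0.0, 0.996, -0.085, 0.0]
ft_force: [0.2, 1.5, 0.0]
gripper_width: -0.0
```

```bash
python3 - <<'E'
from h import *
a=eyes.read_camera("top"); b=eyes.read_camera("scene")
A=cv2.resize(a[180:345,245:445],None,fx=2,fy=2,interpolation=3); B=cv2.resize(b[160:345,240:400],(320,330),interpolation=3)
cv2.imwrite("pics/c2.png",np.hstack([A,B])) 
print(bot.get_obs()["position"],bot.get_obs()["ft_force"])
E
```

```text
[ 0.5804298  -0.23608747  0.03527272] [-0.13117313  0.58112371  0.87536327]
```

View pics/c2.png

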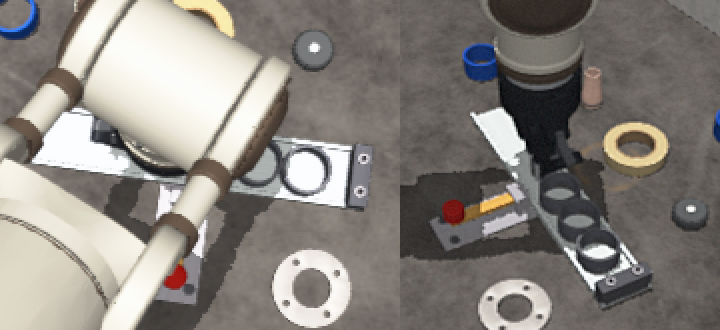

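The train moved about 30 mm together, with roughly 16–19 mm left. I keep pushing and watch the force.

Call:
{"op": "send_rows", "data": {"translation": [[-0.3,-2,0],[-0.7,-4,0],[-1,-6,0],[-1.4,-8,0],[-1.7,-10,0],[-2.1,-12,0],[-2.3,-13,0],[-2.3,-13,0]], "angular": [[0,0,0],[0,0,0],[0,0,0],[0,0,0],[0,0,0],[0,0,0],[0,0,0],[0,0,0]]}}

```text
time: 5.92
position: [0.5781, -0.2491, 0.0353]
tool_rot: [0.0, 0.996, -0.085, 0.0]
ft_force: [-0.3, 0.1, 0.8]
gripper_width: 0.002
```

Call:
{"op": "send_rows", "data": {"translation": [[-0.2,-1,0],[-0.4,-2,0],[-0.4,-2,0]], "angular": [[0,0,0],[0,0,0],[0,0,0]]}}

```text
time: 6.3
position: [0.5777, -0.2509, 0.0353]
tool_rot: [0.0, 0.996, -0.085, 0.0]
ft_force: [0.2, 0.8, -0.1]
gripper_width: 0.002
```

```bash
python3 - <<'E'
from h import *
b=eyes.read_camera("scene")
cv2.imwrite("pics/c3.png",cv2.resize(b[200:345,240:400],None,fx=4,fy=4,interpolation=3))
print(bot.get_obs()["position"],bot.get_obs()["ft_force"])
E
```

```text
[ 0.5777284  -0.2509135   0.03531667] [0.31006836 0.16009881 0.45086609]
```

View pics/c3.png

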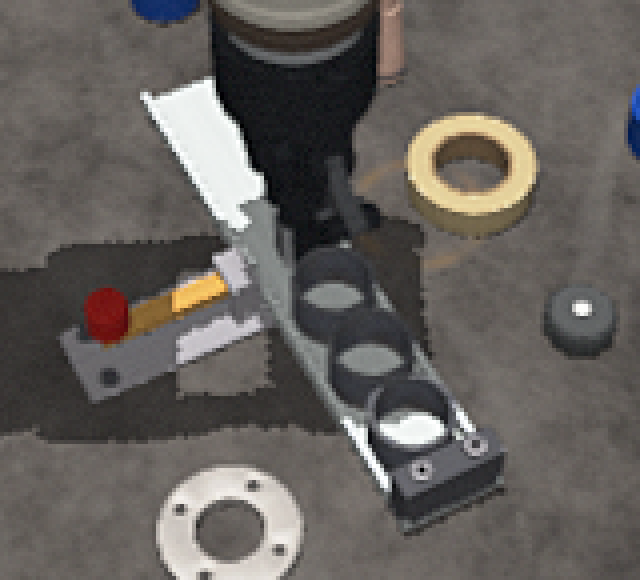

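The front ring is now within a few mm of the stop. I continue in 1 mm steps until the force jumps.

Call:
{"op": "send_rows", "data": {"translation": [[-0.2,-1,0],[-0.4,-2,0]], "angular": [[0,0,0],[0,0,0]]}}

```text
time: 6.6
position: [0.5773, -0.2528, 0.0353]
tool_rot: [0.0, 0.996, -0.085, 0.0]
ft_force: [-0.4, 2.6, -0.1]
gripper_width: -0.001
```

Call:
{"op": "send_rows", "data": {"translation": [[-0.2,-1,0],[-0.2,-1,0]], "angular": [[0,0,0],[0,0,0]]}}

```text
time: 6.85
position: [0.5772, -0.2531, 0.0353]
tool_rot: [-0.001, 0.996, -0.085, -0.0]
ft_force: [0.7, 4.8, 0.4]
gripper_width: -0.002
```

Call:
{"op": "send_rows", "data": {"translation": [[-0.2,-1,0],[-0.2,-1,0]], "angular": [[0,0,0],[0,0,0]]}}

```text
time: 7.1
position: [0.5771, -0.2533, 0.0352]
tool_rot: [-0.001, 0.996, -0.085, -0.0]
ft_force: [2.1, 7.9, 2.4]
gripper_width: 0.001
```

Call:
{"op": "send_rows", "data": {"translation": [[-0.2,-1,0],[-0.4,-2,0],[-0.4,-2,0]], "angular": [[0,0,0],[0,0,0],[0,0,0]]}}

```text
time: 7.48
position: [0.577, -0.2536, 0.0352]
tool_rot: [-0.003, 0.996, -0.085, -0.0]
ft_force: [2.0, 14.0, 4.4]
gripper_width: -0.001
```

```bash
python3 - <<'E'
from h import *
b=eyes.read_camera("scene")
cv2.imwrite("pics/c4.png",cv2.resize(b[200:345,240:400],None,fx=4,fy=4,interpolation=3))
print(bot.get_obs()["position"],bot.get_obs()["ft_force"])
E
```

```text
[ 0.57703657 -0.25361811  0.03520949] [ 2.58320532 12.94791852  3.67772205]
```

View pics/c4.png

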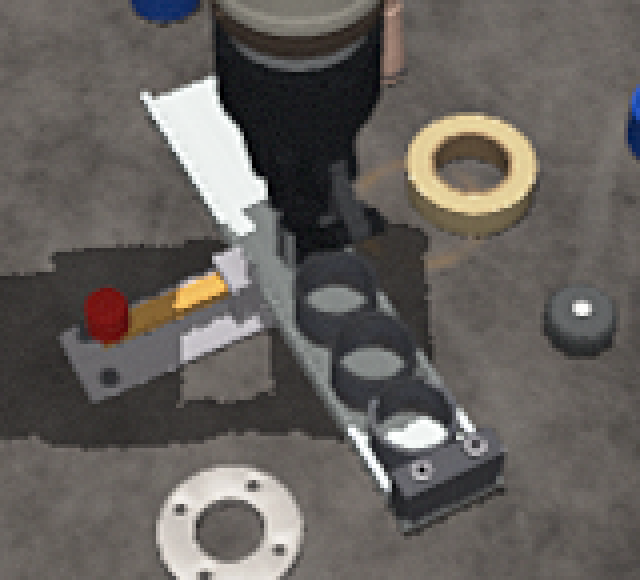

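The rings stopped at 14 N, seated against the stop. I back off along the channel and lift clear.

Call:
{"op": "send_rows", "data": {"translation": [[0.7,4,0],[1.4,8,0],[2.8,16,0],[4.5,26,0],[4.5,26,25],[4.5,26,55],[4.5,26,70],[4.5,26,70]], "angular": [[0,0,0],[0,0,0],[0,0,0],[0,0,0],[0,0,0],[0,0,0],[0,0,0],[0,0,0]]}}

```text
time: 8.52
position: [0.5817, -0.231, 0.1064]
tool_rot: [0.001, 0.996, -0.085, 0.001]
ft_force: [0.8, 0.3, 0.6]
gripper_width: -0.0
```

Call:
{"op": "send_rows", "data": {"translation": [[-25,0,0],[-60,0,0],[-95,0,0],[-125,0,0],[-143,-1,0],[-143,-1,0]], "angular": [[0,0,0],[0,0,0],[0,0,0],[0,0,0],[0,0,0],[0,0,0]]}}

```text
time: 9.28
position: [0.4366, -0.2311, 0.1039]
tool_rot: [-0.001, 0.996, -0.086, -0.001]
ft_force: [-0.8, 0.4, -0.4]
gripper_width: 0.0
```

```bash
python3 - <<'E'
from h import *
a=eyes.read_camera("top"); b=eyes.read_camera("scene")
A=cv2.resize(a[200:345,245:445],(400,290),interpolation=3); B=cv2.resize(b[200:345,240:400],(320,290),interpolation=3)
cv2.imwrite("pics/c5.png",np.hstack([A,B])) 
print(bot.get_obs()["position"],bot.get_obs()["ft_force"])
E
```

```text
[ 0.43812158 -0.23160326  0.10469975] [ 0.8398881   0.27104844 -0.33123042]
```

View pics/c5.png

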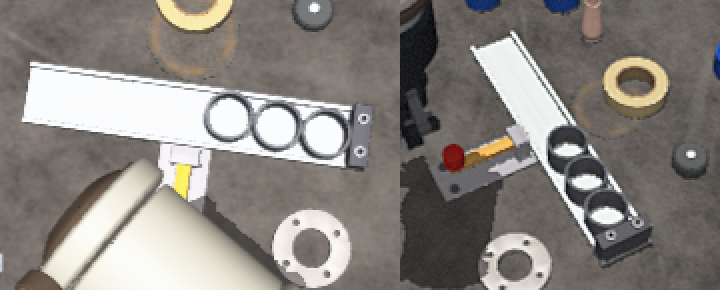

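The row is home and touching in both views. I lower the fingers outside the knob.

Call:
{"op": "send_rows", "data": {"translation": [[0,0,-20],[0,0,-40],[0,0,-54],[0,0,-54],[0,0,-54]], "angular": [[0,0,0],[0,0,0],[0,0,0],[0,0,0],[0,0,0]]}}

```text
time: 10.0
position: [0.4386, -0.2321, 0.0518]
tool_rot: [0.0, 0.996, -0.085, 0.0]
ft_force: [-0.1, -0.7, -0.6]
gripper_width: -0.0
```

```bash
python3 - <<'E'
from h import *
b=eyes.read_camera("scene")
cv2.imwrite("pics/c6.png",cv2.resize(b[200:345,200:360],None,fx=4,fy=4,interpolation=3))
print(bot.get_obs()["position"],bot.get_obs()["ft_force"])
E
```

```text
[ 0.43869037 -0.23226239  0.05207884] [-0.627588   -0.19250491  0.60399791]
```

View pics/c6.png

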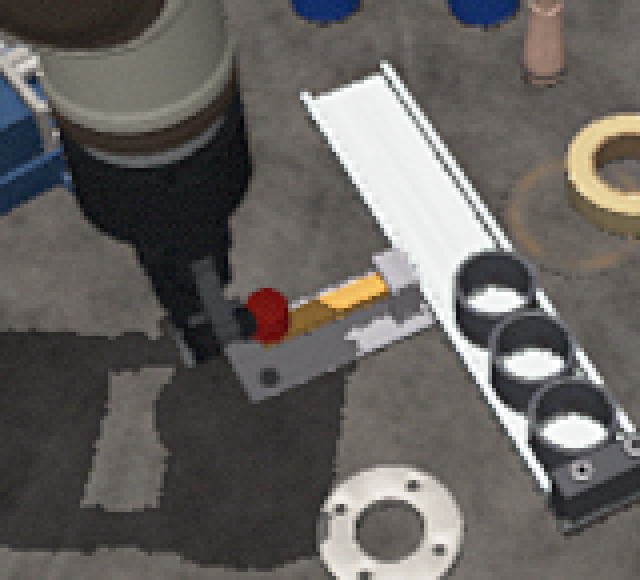

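The fingers are lined up outside the red knob. I push along channel +x, (0.985, -0.172), about 60 mm expected.

Call:
{"op": "send_rows", "data": {"translation": [[4,-0.7,-3],[8,-1.4,-3],[12,-2.1,-3],[15,-2.6,-3],[18,-3.1,-3],[21,-3.7,-3],[24,-4.2,-3],[27,-4.7,-3],[30,-5.2,-3],[33,-5.8,-3],[36,-6.3,-3],[39,-6.8,-3],[42,-7.3,-3],[45,-7.9,-3],[48,-8.4,-3],[51,-8.9,-3],[53,-9.3,-3],[53,-9.3,-3]], "angular": [[0,0,0],[0,0,0],[0,0,0],[0,0,0],[0,0,0],[0,0,0],[0,0,0],[0,0,0],[0,0,0],[0,0,0],[0,0,0],[0,0,0],[0,0,0],[0,0,0],[0,0,0],[0,0,0],[0,0,0],[0,0,0]]}}

```text
time: 12.3
position: [0.4913, -0.2412, 0.0483]
tool_rot: [0.0, 0.996, -0.085, 0.0]
ft_force: [-0.9, 0.1, -1.3]
gripper_width: -0.002
```

```bash
python3 - <<'E'
from h import *
b=eyes.read_camera("scene")
cv2.imwrite("pics/c7.png",cv2.resize(b[200:345,200:360],None,fx=4,fy=4,interpolation=3))
print(bot.get_obs()["position"],bot.get_obs()["ft_force"])
E
```

```text
[ 0.49129358 -0.24130304  0.04836875] [-0.16893046 -0.43297147  0.32108577]
```

View pics/c7.png

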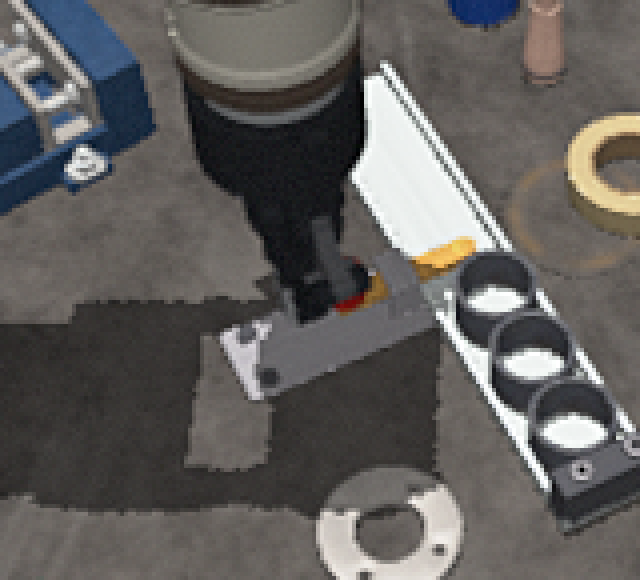

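Call:
{"op": "send_rows", "data": {"translation": [[2,-0.4,0],[4,-0.7,0],[6,-1,0],[7,-1.2,0],[7,-1.2,0]], "angular": [[0,0,0],[0,0,0],[0,0,0],[0,0,0],[0,0,0]]}}

```text
time: 12.98
position: [0.4981, -0.2424, 0.0483]
tool_rot: [0.0, 0.996, -0.085, 0.0]
ft_force: [-1.5, -0.7, -0.4]
gripper_width: 0.002
```

Call:
{"op": "send_rows", "data": {"translation": [[1,-0.2,0],[2,-0.3,0],[2,-0.3,0]], "angular": [[0,0,0],[0,0,0],[0,0,0]]}}

```text
time: 13.35
position: [0.4983, -0.2424, 0.0482]
tool_rot: [-0.0, 0.996, -0.085, -0.002]
ft_force: [-9.0, -1.5, 6.0]
gripper_width: 0.002
```

Call:
{"op": "send_rows", "data": {"translation": [[1,-0.2,0],[2,-0.3,0],[2,-0.3,0]], "angular": [[0,0,0],[0,0,0],[0,0,0]]}}

```text
time: 13.72
position: [0.4985, -0.2422, 0.0479]
tool_rot: [-0.001, 0.996, -0.085, -0.005]
ft_force: [-17.5, 0.6, 12.0]
gripper_width: -0.005
```

The bolt hit its hard stop at channel x ≈ -80 for the TCP, exactly where fully in was predicted, at 17 N. I retreat and check.

Call:
{"op": "send_rows", "data": {"translation": [[-2,0.3,0],[-4,0.7,0],[-10,1.7,0],[-20,3.5,0],[-35,6,0],[-35,6,25],[-35,6,60],[-60,6,110],[-110,6,140],[-160,-20,150],[-190,-60,150],[-200,-100,150],[-200,-150,150],[-200,-200,150],[-200,-200,150]], "angular": [[0,0,0],[0,0,0],[0,0,0],[0,0,0],[0,0,0],[0,0,0],[0,0,0],[0,0,0],[0,0,0],[0,0,0],[0,0,0],[0,0,0],[0,0,0],[0,0,0],[0,0,0]]}}

```text
time: 15.6
position: [0.3011, -0.4452, 0.1978]
tool_rot: [0.0, 0.996, -0.086, 0.0]
ft_force: [-0.3, 1.3, -0.0]
gripper_width: -0.007
```

```bash
python3 - <<'E'
from h import *
a=eyes.read_camera("top"); b=eyes.read_camera("scene")
A=cv2.resize(a[180:345,245:445],(485,400),interpolation=3); B=cv2.resize(b[200:345,240:370],(315,400),interpolation=3)
cv2.imwrite("pics/c8.png",np.hstack([A,B])) 
print(bot.get_obs()["time"],bot.get_obs()["position"],bot.get_obs()["ft_force"])
E
```

```text
15.7 [ 0.30166401 -0.44237315  0.1978308 ] [ 0.37226551  0.52704945 -0.23116612]
```

View pics/c8.png

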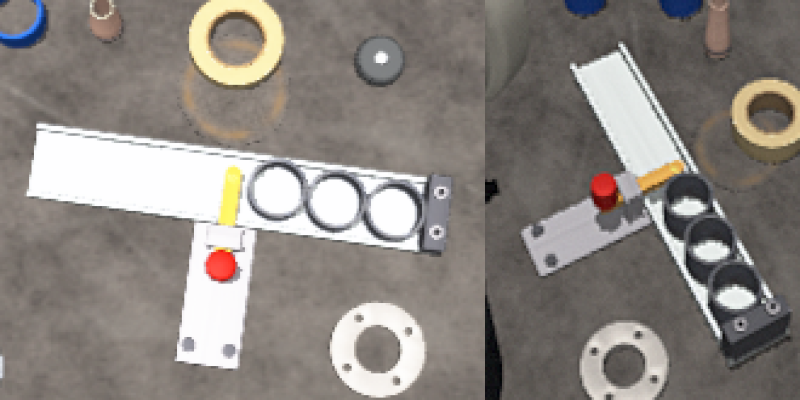

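The final view shows the rings touching and up against the stop, with the bolt across the channel behind the rear ring and the knob next to the guide. The bystanders have not moved.

```bash
python3 -c "
from workcell import bot
print(bot.hand_in())"
```

```text
the job is handed in; nothing more can be done
None
```

The row is home against the end stop with all three rings touching, and the bolt is fully in behind it. I handed the job in at about 15.7 s of the 45 s allowed.

- **Rings:** I pushed only the rear ring with the closed fingers until the row stopped moving, at up to 14 N. In the final pictures all three rings touch and the front one is against the stop.
- **Bolt:** I then pushed the red knob until it hit a hard stop, at about 18 N along the push (21 N in all). The tool ended within 1 mm of where I had predicted for fully in. The bolt lies across the channel behind the rear ring.
- **Bystanders:** the tape, nozzle, clamp knob and flange show no visible movement.
- **Disagreements:** triangulated heights came out about 1–7 mm above the stated ones. I put that down to camera calibration and used the stated heights. The row also stopped about 1.5–2 mm beyond the predicted home position, within calibration error. No check failed.

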